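Pile wedge-cast solder bars crosswise on the bench scale

TASK

Weigh out this batch of wedge-shaped solder bars as one neat pile on the bench scale, on top of the bar that already lies there. Lay the other wide bar straight on it, turned end for end (thick end over thin end) so that the top comes out level; then lay the two narrow bars across the middle, at right angles to the wide ones, again one on the other, thick end over thin end. Set each bar down gently and centred on those below without dropping it or leaning hard on the scale, let go, and leave the things around undisturbed.

Things in the scene. Friction and masses are not known exactly. Their poses are not given: they have to be found in the camera images.
- base_bar: Cast-metal wedge bar 96 long, 40 wide, upright sides; top slopes evenly from 24 high (thin end) to 34 (thick end), 5.95 deg, 29 at mid-length. Origin: centre of the flat underside; +x to the thick end, +z out through the top. 780 g +-15 %, centre of mass 3 mm from middle towards thick end. Starts level on the scale deck, any heading: bottom of the pile.
- wide_bar: Same shape, size, mass and axes as the base bar (40 mm wide). Starts on the sloping stand, lengthwise up the 35 deg slope, underside on the ribs, thick end low against the lip. The three bars on the stand are in any order, 76 mm centre to centre.
- narrow_bar_1: As the base bar in length, heights and axes, but 28 mm wide and 550 g +-15 %. Starts on the sloping stand, lengthwise up the 35 deg slope, underside on the ribs, thick end low against the lip. The three bars on the stand are in any order, 76 mm centre to centre.
- narrow_bar_2: Same as narrow_bar_1, 28 mm wide. Starts on the sloping stand, lengthwise up the 35 deg slope, underside on the ribs, thin end low against the lip. The three bars on the stand are in any order, 76 mm centre to centre.
- base_bar_thick (a point): centre of the thick end face of the base bar, 48 mm from its origin along +x and 15 mm above its underside
- base_bar_thin (a point): centre of the thin end face of the base bar, 48 mm from its origin along -x and 15 mm above its underside
- wide_bar_thick (a point): centre of the thick end face of the wide bar, 48 mm from its origin along +x and 15 mm above its underside
- wide_bar_thin (a point): centre of the thin end face of the wide bar, 48 mm from its origin along -x and 15 mm above its underside
- narrow_bar_1_thick (a point): centre of the thick end face of the narrow bar 1, 48 mm from its origin along +x and 15 mm above its underside
- narrow_bar_1_thin (a point): centre of the thin end face of the narrow bar 1, 48 mm from its origin along -x and 15 mm above its underside
- narrow_bar_2_thick (a point): centre of the thick end face of the narrow bar 2, 48 mm from its origin along +x and 15 mm above its underside
- narrow_bar_2_thin (a point): centre of the thin end face of the narrow bar 2, 48 mm from its origin along -x and 15 mm above its underside
- stand: Fixed grey sheet-metal stand, 150 mm deep, 236 wide; its ramp rises at 35 deg along the stand's -x (towards the robot, bars facing away from it). Two cross ribs 10 mm high hold the bars off the sheet, so fingertips may reach up to 10 mm below a bar's underside at mid-length; a lip 24 mm high runs along the foot. Origin: centre of footprint; bar origins stand 56 mm above the table.
- deck (a joint): how far the scale's deck is pressed down (m): 0 empty; a spring of 4 N per mm, damped; it grows downwards. Overload is at 0.014; the stop is at 0.020.
- deck_top (a point): centre of the top of the scale's 160 mm square steel deck, 70 mm above the table when empty. The deck moves straight up and down and stays level. The white base below it is 200 mm square, 40 mm high and fixed.
- meter: bystander: black multimeter 80 x 120 mm, 49 mm high with its dial; origin under its centre
- spool: bystander: grey wire reel, 56 mm diameter, 40 mm high, standing between stand and scale; origin under its centre
- bottle: bystander: clear bottle, 52 mm diameter, 150 mm high; origin under its centre
- beaker: bystander: glass beaker, 68 mm diameter, 85 mm high; origin under its centre
- mouse: bystander: grey computer mouse 100 x 58 x 26 mm; origin under its centre
- screwdriver: bystander: screwdriver lying on the table near the far edge, about 200 mm long
- carton: bystander: small carton 70 x 100 x 55 mm; origin under its centre

How it is judged:
By the outcome, as a careful person would: the job done as asked, in the order asked, and still so for the second after the job is handed in, with the robot touching nothing.
It also fails if it takes over 72 s, if anything falls off the work surface, if the arm or the gripper's body presses on something with over 40 N, if the wrist force passes 120 N, or if a joint passes its speed limit or range.

ROBOT

A 6-joint arm with a two-finger parallel gripper is mounted at the origin on the work surface. World frame = base frame: x ahead of the robot, y to its left, z up, the work surface at z = 0. Lengths are in m, angles in rad, forces in N, time in s.
With the tool pointing down it reaches from about 0.325 to 0.9 m from the base axis. Payload 3.5 kg.
Tool frame: the origin (TCP) lies at the very end of the fingers, on their centre line; the grasp point (between the pads) lies 19 mm behind it; z points along the fingers, y is the line along which they close (so a half turn about z gives the same grasp; the last joint's range is limited). The gripper opens to 85 mm and grips with 20 to 120 N. Pads are 22 mm wide; open, the fingers measure 114 mm over their backs; the gripper's body (76 mm by 85 mm) begins 54 mm behind the grasp point. The pads swing forward as they close: fully open they stand 13 mm farther back than shut.
Start: joints at [-1.278, 0.276, -0.026, 1.268, 0, 1.467], TCP at [0.241, -0.577, 0.231] pointing down, gripper open.
Joint ranges: [-3.12, 3.12], [-0.85, 1.88], [-1.08, 1.24], [-1.95, 2.15], [-1.57, 1.53], [-3.14, 3.14]. Speed limits (rad/s): [2.57, 2.57, 3.14, 3.14, 3.14, 3.14].

INTERFACE

Orientations are given as a unit quaternion [x, y, z, w].
In Python, from workcell import r gives the robot as it stands. The module is installed in compiled form; this text tells all that it offers.
- The arm moves only by the shell command python3 -m inch 'ROWS' [FORCE]. ROWS is JSON, a list that holds one entry, the list of rows, each a list of 7 numbers: the shift along the tool's x, y, z scaled (see below), then the turn, a rotation vector about the tool's x, y, z scaled (see below), then the closure, from 0 (fully open) to 1 (shut). In form: [[[x, y, z, rx, ry, rz, jaw], ...]]. A call has 1 to 10 rows; each row shifts and turns the commanded pose from where the row before left it, along the tool's axes as they then stand; what a row does not reach is not made up. The controller multiplies each number of a shift by 3 cm and each number of a turn by 5 degrees. A row lasts 1/12 s, in which the tool goes at most 41.7 mm and 7.16 degrees, less where a joint would pass 70% of its speed; a pose out of reach is approached as far as the arm can. A call with a number of a shift or a turn outside -1 to 1 is refused whole. A call with a gripper value outside its range is refused whole. The fingers move at their own pace and stop on an object; FORCE is the grip in N (left out, the last holds). Time passes only in rows, so rows that do not move let the fingers close. It gives the time, the measured TCP pose, the force, the opening and the grip force at its end, in the units of the state.
- r.state(): the state, without advancing time (a new reading comes with each control period).
- r.snapshot(name): name is "scene" or "side" or "wrist"; returns (picture, depth): 480x640x3 uint8, red, green, blue; 480x640 float32, m along the optical axis (not along the pixel's ray), 0 where there is no reading.
- r.calibration(name): a dict with "fx", "fy", "cx", "cy" (pixels), "R" (3x3) and "t" (3): a world point X has camera coordinates R X + t. Camera axes: x right, y down, z forward; pixel columns grow to the right and rows downward; lengths in m; the calibration is good to about 2 mm. A picture is of the moment at which its call begins: read the wrist's pose just before it. calibration takes no time and is no camera call; for the wrist camera it gives the pose at the moment of the call.
- r.sign_off(): hands the job in; it is judged then, once.
Trained networks look in the newest picture that a camera, given by its name, has taken for a name from the list of things; names that differ only in an ending like _2 or _b are one class to them, and where a whole thing is asked for, a point or a joint stands for the part that bears it (a point fixed in the world has none). Each returns a list of dicts, best first, with "p" (0 to 1); they miss things now and then, are a little off and sometimes report something else, mostly with a low value. They report only what shows in the picture. A call takes as long as a camera call.
- r.recognise(camera, thing): "xy" ([column, row] in pixels, amid what is visible of it).
- r.place_of(camera, thing): "xy" ([column, row] in pixels: a listed point, or the origin of a listed thing).
The state is a dict: "t": time; "qpos": joint angles; "joint_vel": joint speeds; "effort": joint torques, N m; "tool_pos": TCP position; "tcp_rot": TCP orientation; "force": force on the tool from outside, world axes, zero at the start; "torque": the same for the moment, N m; "finger_gap": opening from 0.0 (shut) to 1.0 (fully open); "finger_force": force on a finger pad.
Only numpy, scipy, OpenCV 4.12 (cv2) and the standard library are available. Lean on these libraries where they do the work, as an engineer would, in place of code of your own. Each camera call takes 0.05 s, during which the arm holds its last target. There are 200 camera calls.

## Working session

There is one attempt and no reset: what is moved stays moved. The work goes in short steps, Python scripts to look and compute and a shell command to move; the robot and the scene stay as the last step left them, time stands still between calls to the robot, and variables do not carry over. Pictures are saved under pics/ and viewed, at most 10 in all, crops included, and the job is handed in when it is done.

```bash
mkdir -p pics; cat > h.py <<'E'
import numpy as np, cv2
from workcell import r
from scipy.spatial.transform import Rotation as Ro
def cloud(cam):
    img,d=r.snapshot(cam); c=r.calibration(cam)
    v,u=np.mgrid[:480,:640]
    P=np.stack([(u-c['cx'])/c['fx']*d,(v-c['cy'])/c['fy']*d,d],-1)
    W=(P-np.array(c['t']))@np.array(c['R']); W[d<=0]=np.nan
    return img,W
def save(img,n): cv2.imwrite('pics/'+n,img[:,:,::-1])
E
python3 - <<'E'
from h import *
np.set_printoptions(precision=4,suppress=True)
print(r.state())
for cam in ['scene','side']:
    img,W=cloud(cam); save(img,cam+'0.png'); np.save(cam+'W.npy',W)
    for n in ['base_bar','wide_bar','narrow_bar_1','stand','deck_top','base_bar_thick','base_bar_thin','wide_bar_thick','wide_bar_thin','narrow_bar_1_thick','narrow_bar_1_thin','spool','bottle','beaker','meter']:
        for o in r.place_of(cam,n):
            if o['p']>.3:
                u,v=np.round(o['xy']).astype(int)
                print(cam,n,round(o['p'],2),np.round(o['xy'],1),W[min(max(v,0),479),min(max(u,0),639)])
E
```

```text
{'t': 0.0, 'qpos': array([-1.2784,  0.2771, -0.0279,  1.268 ,  0.    ,  1.4674]), 'joint_vel': array([-0.0009, -0.0003,  0.0014, -0.0014,  0.    , -0.001 ]), 'effort': array([ -0.0017, -44.5506,  29.5204,   0.0162,  -0.0002,   0.    ]), 'tool_pos': array([ 0.2407, -0.5759,  0.2301]), 'tcp_rot': array([ 0.9805,  0.1966, -0.0001, -0.0011]), 'force': array([-0.2205,  0.1024, -0.3101]), 'torque': array([-0.0043, -0.0417,  0.0915]), 'finger_force': 0.0, 'finger_gap': 0.9989366944029084}
scene base_bar 0.85 [273.1 210.3] [ 0.5234 -0.1771  0.0845]
scene wide_bar 0.93 [370.5 262. ] [0.5105 0.1387 0.0699]
scene narrow_bar_1 0.82 [434.1 281.6] [0.4731 0.2885 0.0714]
scene narrow_bar_1 0.8 [399.2 271.6] [0.4998 0.213  0.0744]
scene stand 0.7 [262.3 214.4] [ 0.5523 -0.1887  0.0807]
scene stand 0.63 [399.6 289. ] [0.497  0.219  0.0252]
scene stand 0.6 [294.6 310.6] [0.7218 0.1012 0.0375]
scene deck_top 0.63 [267.2 207.5] [ 0.5442 -0.1762  0.1008]
scene base_bar_thick 0.91 [261.7 213.1] [ 0.5513 -0.1896  0.083 ]
scene base_bar_thick 0.53 [372.  368.8] [0.7466 0.3308 0.054 ]
scene base_bar_thick 0.
[... 1266 characters left out ...]
[294.3 205.7] [ 0.7843 -0.0774  0.0122]
side wide_bar_thick 0.75 [294.5 271.8] [0.5207 0.1466 0.0563]
side wide_bar_thick 0.42 [300.1 289.8] [0.4392 0.1936 0.0879]
side wide_bar_thin 0.61 [279.  286.7] [0.5017 0.2175 0.0646]
side wide_bar_thin 0.57 [317.4 270.7] [0.4516 0.1196 0.0973]
side narrow_bar_1_thick 0.74 [279.9 286. ] [0.4984 0.2161 0.0706]
side narrow_bar_1_thin 0.91 [299.9 287. ] [0.4435 0.1896 0.0934]
side narrow_bar_1_thin 0.65 [401.7 185.2] [ 0.5953 -0.4379  0.0198]
side spool 0.72 [347.2 269.3] [0.4358 0.0136 0.0367]
side bottle 0.98 [403.9 185.8] [ 0.589  -0.4424  0.0164]
side beaker 0.9 [228.6 382.1] [0.3698 0.4793 0.049 ]
side meter 0.77 [280.9 241. ] [0.6622 0.0806 0.0348]
```

```bash
python3 -c "
import cv2,numpy as np
a=cv2.imread('pics/scene0.png');b=cv2.imread('pics/side0.png')
cv2.imwrite('pics/both.png',cv2.resize(np.vstack([a,b]),None,fx=.62,fy=.62))"
```

```text
(no output)
```

View pics/both.png

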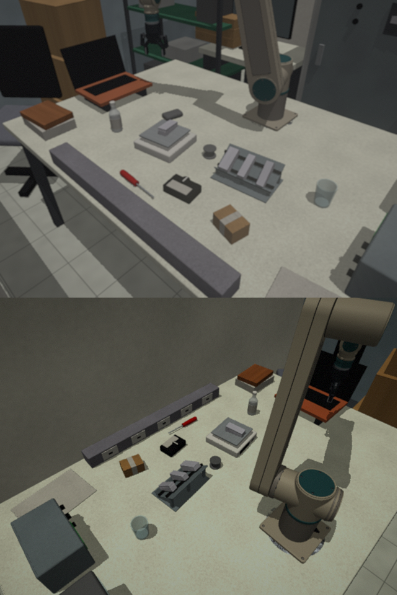

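The overview shows the scale with the base bar at about (168,127) in the upper (scene) half. The stand, with three bars, is around (248,170), and the spool sits between them at (210,150). Next I'll fit the clouds and check the wrist camera mounting.

```bash
cat >> h.py <<'E'
def rows(p,R,N=None,T0=None):
    """constant row repeated N times from T0 (measured) to pose p,R"""
    s=r.state()
    p0,R0=(np.array(s['tool_pos']),Ro.from_quat(s['tcp_rot'])) if T0 is None else T0
    w=(R0.inv()*R).as_rotvec(); d=R0.inv().apply(np.array(p)-p0)
    if N is None: N=int(np.ceil(max(np.abs(d).max()/.03,np.linalg.norm(d)/.041,np.abs(w).max()/np.radians(5),np.linalg.norm(w)/np.radians(7.1),1)))
    A=sum(Ro.from_rotvec(w/N*k).as_matrix() for k in range(N))
    print('N',N,'row',np.round(np.r_[np.linalg.solve(A,d)/.03,np.degrees(w/N)/5],3).tolist())
def Rt(zaxis,yaxis):
    z=np.array(zaxis,float);z/=np.linalg.norm(z);y=np.array(yaxis,float);y-=z*(y@z);y/=np.linalg.norm(y)
    return Ro.from_matrix(np.c_[np.cross(y,z),y,z])
def rect(P): # min area rect of xy
    c,s,a=cv2.minAreaRect((P[:,:2]*1000).astype(np.float32)); return np.round(c,1),np.round(s,1),round(a,1)
E
python3 - <<'E'
from h import *
np.set_printoptions(precision=4,suppress=True)
c=r.calibration('wrist'); s=r.state()
R=np.array(c['R']);t=np.array(c['t']); C=-R.T@t
Rt0=Ro.from_quat(s['tcp_rot'])
print('cam in tool',Rt0.inv().apply(C-s['tool_pos']),'axes',(Rt0.inv()*Ro.from_matrix(R.T)).as_matrix(),c['fx'])
P=[]
for cam in ['scene','side']:
    W=np.load(cam+'W.npy').reshape(-1,3); W=W[np.isfinite(W).all(1)]
    def box(x0,x1,y0,y1,z0,z1): return W[(W[:,0]>x0)&(W[:,0]<x1)&(W[:,1]>y0)&(W[:,1]<y1)&(W[:,2]>z0)&(W[:,2]<z1)]
    b=box(.4,.65,-.32,-.05,.082,.12); print(cam,'base',len(b),rect(b), np.linalg.lstsq(np.c_[b[:,:2],np.ones(len(b))],b[:,2],rcond=None)[0])
    b=box(.4,.7,-.35,0,.062,.074); print(cam,'deck',len(b),rect(b),b[:,2].mean())
    b=box(.3,.65,.07,.36,.012,.2); print(cam,'stand',len(b),rect(b),b[:,2].max())
E
```

```text
cam in tool [ 0.0791 -0.0003 -0.1432] axes [[-0.0009 -0.9508 -0.3097]
 [ 1.     -0.0006 -0.0011]
 [ 0.0009 -0.3097  0.9508]] 337.3165310974393
scene base 406 (array([ 507.5, -201.9]), array([100. ,  44.6]), 13.9) [ 0.0451 -0.0844  0.0544]
scene deck 1600 (array([ 526.6, -202.1]), array([164.2, 166.5]), 8.6) 0.06775047963789507
scene stand 5148 (array([524.1, 197.7]), array([230.5, 250.7]), 6.9) 0.11120210460779505
side base 339 (array([ 504.7, -203.1]), array([95.6, 47.7]), 12.9) [ 0.1078 -0.0731  0.0245]
side deck 1219 (array([ 525.4, -201.6]), array([161.8, 166.3]), 8.7) 0.06626652829207734
side stand 2657 (array([524.5, 190.2]), array([230.3, 268.1]), 7.3) 0.11093281481460007
```

```bash
python3 - <<'E'
from h import *
a=np.radians(13.5)
rows([.5,-.20,.24],Rt([0,0,-1],[np.sin(a),-np.cos(a),0]))
E
```

```text
N 13 row [0.937, -0.707, -0.022, -0.0, -0.0, 0.141]
```

```bash
python3 -m inch '[[[0.94,-0.7,-0.02,0,0,0.14,0],[0.94,-0.7,-0.02,0,0,0.14,0],[0.94,-0.7,-0.02,0,0,0.14,0],[0.94,-0.7,-0.02,0,0,0.14,0],[0.94,-0.7,-0.02,0,0,0.14,0],[0.94,-0.7,-0.02,0,0,0.14,0],[0.94,-0.7,-0.02,0,0,0.14,0]]]'
python3 -m inch '[[[0.94,-0.7,-0.02,0,0,0.14,0],[0.94,-0.7,-0.02,0,0,0.14,0],[0.94,-0.7,-0.02,0,0,0.14,0],[0.94,-0.7,-0.02,0,0,0.14,0],[0.94,-0.7,-0.02,0,0,0.14,0],[0.94,-0.7,-0.02,0,0,0.14,0],[0,0,0,0,0,0,0],[0,0,0,0,0,0,0]]]'
cat >> h.py <<'E'
def inb(W,x0,x1,y0,y1,z0,z1):
    W=W.reshape(-1,3); W=W[np.isfinite(W).all(1)]
    return W[(W[:,0]>x0)&(W[:,0]<x1)&(W[:,1]>y0)&(W[:,1]<y1)&(W[:,2]>z0)&(W[:,2]<z1)]
def plane(b): return np.linalg.lstsq(np.c_[b[:,:2],np.ones(len(b))],b[:,2],rcond=None)[0]
E
python3 - <<'E'
from h import *
np.set_printoptions(precision=4,suppress=True)
img,W=cloud('wrist'); save(img,'w1.png'); np.save('w1.npy',W)
b=inb(W,.4,.65,-.32,-.08,.085,.12); print('base',len(b),rect(b),plane(b))
d=inb(W,.4,.65,-.32,-.08,.060,.076); print('deck',len(d),rect(d),np.median(d[:,2]),plane(d))
for n in ['base_bar','base_bar_thick','base_bar_thin']:
    print(n,[(o['xy'],o['p'],W[int(o['xy'][1]),int(o['xy'][0])]) for o in r.place_of('wrist',n)][:2])
print(r.state())
E
```

```text
t: 2.18
tool_pos: [0.3746, -0.3682, 0.2357]
tcp_rot: [0.988, 0.154, 0.0, 0.0]
force: [0.2, 0.3, 0.2]
finger_gap: 1.001
finger_force: 0.0
t: 2.85
tool_pos: [0.5027, -0.2007, 0.2392]
tcp_rot: [0.993, 0.12, -0.0, 0.0]
force: [0.8, -0.0, 0.6]
finger_gap: 0.999
finger_force: 0.0
base 4841 (array([ 507.3, -204.7]), array([96.2, 40. ]), 14.3) [0.0819 0.021  0.06  ]
deck 24125 (array([ 526.8, -204.2]), array([160.1, 160.4]), 8.7) 0.06851287029706123 [-0.0012  0.0006  0.0693]
base_bar [([326.4, 206.7], 0.94, array([ 0.5141, -0.1997,  0.0968]))]
base_bar_thick [([329.4, 155.6], 0.58, array([ 0.5544, -0.1928,  0.0694]))]
base_bar_thin [([329.6, 258.9], 0.8, array([ 0.4663, -0.2143,  0.0933]))]
{'t': 3.05, 'qpos': array([-0.5041,  0.1234, -0.1984,  1.2494, -0.0004,  2.4021]), 'joint_vel': array([-0.0072, -0.0018, -0.0003, -0.    ,  0.003 ,  0.0015]), 'effort': array([  0.4863, -36.1289,  29.4254,   0.0009,   0.0157,  -0.0027]), 'tool_pos': array([ 0.5011, -0.2029,  0.239 ]), 'tcp_rot': array([ 0.9931,  0.1174, -0.0002,  0.0001]), 'force': array([ 0.1512, -1.0601, -0.9521]), 'torque': array([ 0.0147, -0.0108,  0.0066]), 'finger_force': 0.0, 'finger_gap': 1.0038491120446986}
```

View pics/w1.png

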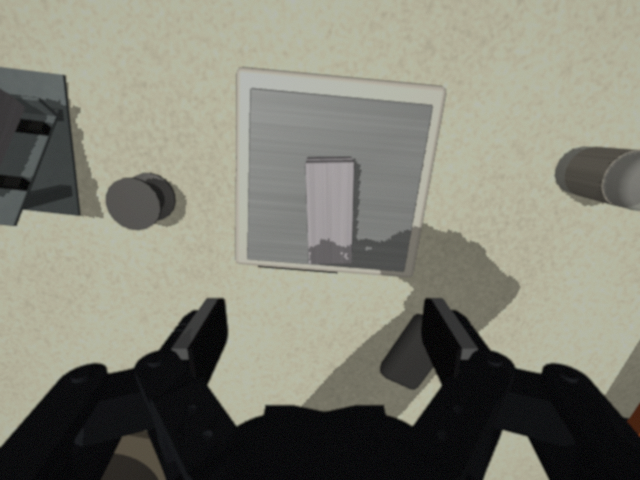

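The wrist view shows the base bar at about (330,210), thick end up in the picture, giving centre (0.507,-0.205) and yaw 14.3°. The fit came out 96.2 x 40.0 mm, as specified. The spool is at (140,200) and the stand's edge is at left. Next I'll move over the stand and turn half round.

```bash
python3 -m inch '[[[0.16,-0.97,-0.07,0,0,-1,0],[0.16,-0.97,-0.07,0,0,0,0],[0.16,-0.97,-0.07,0,0,1,0],[0.16,-0.97,-0.07,0,0,0,0],[0.16,-0.97,-0.07,0,0,0,0],[0.16,-0.97,-0.07,0,0,0,0],[0.16,-0.97,-0.07,0,0,0,0]]]' | head -2
python3 -m inch '[[[0.16,-0.97,-0.07,0,0,0,0],[0.16,-0.97,-0.07,0,0,0,0],[0.16,-0.97,-0.07,0,0,0,0],[0.16,-0.97,-0.07,0,0,0,0],[0.16,-0.97,-0.07,0,0,0,0],[0.16,-0.97,-0.07,0,0,0,0],[0.16,-0.97,-0.07,0,0,0,0]]]' |head -2
python3 -m inch '[[[0,0,0,0,0,-1,0],[0,0,0,0,0,-1,0],[0,0,0,0,0,-1,0],[0,0,0,0,0,-1,0],[0,0,0,0,0,-1,0],[0,0,0,0,0,-1,0],[0,0,0,0,0,-1,0],[0,0,0,0,0,-1,0],[0,0,0,0,0,-1,0],[0,0,0,0,0,-1,0]]]'|head -2
python3 -m inch '[[[0,0,0,0,0,-1,0],[0,0,0,0,0,-1,0],[0,0,0,0,0,-1,0],[0,0,0,0,0,-1,0],[0,0,0,0,0,-1,0],[0,0,0,0,0,-1,0],[0,0,0,0,0,-1,0],[0,0,0,0,0,-1,0],[0,0,0,0,0,-1,0],[0,0,0,0,0,-1,0]]]'|head -2
python3 -m inch '[[[0,0,0,0,0,-1,0],[0,0,0,0,0,-1,0],[0,0,0,0,0,-1,0],[0,0,0,0,0,-1,0],[0,0,0,0,0,-1,0],[0,0,0,0,0,-1,0],[0,0,0,0,0,-1,0],[0,0,0,0,0,-1,0],[0,0,0,0,0,-1,0],[0,0,0,0,0,-1,0]]]'|head -2
python3 -m inch '[[[0,0,0,0,0,-1,0],[0,0,0,0,0,-1,0],[0,0,0,0,0,-1,0],[0,0,0,0,0,-1,0],[0,0,0,0,0,-0.8,0],[0,0,0,0,0,0,0],[0,0,0,0,0,0,0]]]'
python3 - <<'E'
from h import *
np.set_printoptions(precision=4,suppress=True)
img,W=cloud('wrist'); save(img,'w2.png'); np.save('w2.npy',W)
print(r.state()['qpos'])
S=inb(W,.3,.7,.03,.4,.012,.2); print(rect(S))
for n in ['wide_bar','narrow_bar_1','wide_bar_thick','wide_bar_thin','narrow_bar_1_thick','narrow_bar_1_thin']:
    for o in r.place_of('wrist',n)[:3]: print(n,np.round(o['xy']),round(o['p'],2),W[int(o['xy'][1]),int(o['xy'][0])])
E
```

```text
t: 3.63
tool_pos: [0.481, 0.0033, 0.254]
t: 4.22
tool_pos: [0.4697, 0.1958, 0.2687]
t: 5.05
tool_pos: [0.4708, 0.1928, 0.2685]
t: 5.88
tool_pos: [0.4709, 0.1928, 0.2685]
t: 6.72
tool_pos: [0.4708, 0.1928, 0.2685]
t: 7.3
tool_pos: [0.4707, 0.1932, 0.2685]
tcp_rot: [-0.075, 0.997, 0.006, -0.001]
force: [0.4, -0.4, 0.5]
finger_gap: 1.001
finger_force: 0.0
[ 0.256   0.0508 -0.216   1.3042  0.0118  0.1054]
(array([566.3, 182.3]), array([306.5, 326. ]), 7.1)
wide_bar [254. 207.] 0.74 [0.4753 0.1274 0.0942]
wide_bar [245. 181.] 0.55 [0.4511 0.1164 0.0919]
narrow_bar_1 [323. 208.] 0.62 [0.4667 0.1941 0.093 ]
narrow_bar_1 [396. 208.] 0.58 [0.4538 0.2608 0.106 ]
narrow_bar_1 [408. 187.] 0.27 [0.4344 0.2696 0.0954]
wide_bar_thick [256. 244.] 0.85 [0.5215 0.1285 0.0678]
wide_bar_thin [246. 184.] 0.57 [0.4539 0.1185 0.0963]
narrow_bar_1_thick [323. 246.] 0.69 [0.5145 0.2015 0.0673]
narrow_bar_1_thick [329. 184.] 0.45 [0.4428 0.1953 0.0944]
narrow_bar_1_thin [324. 183.] 0.9 [0.4428 0.1906 0.093 ]
narrow_bar_1_thin [243. 181.] 0.71 [0.4522 0.1148 0.0927]
```

View pics/w2.png

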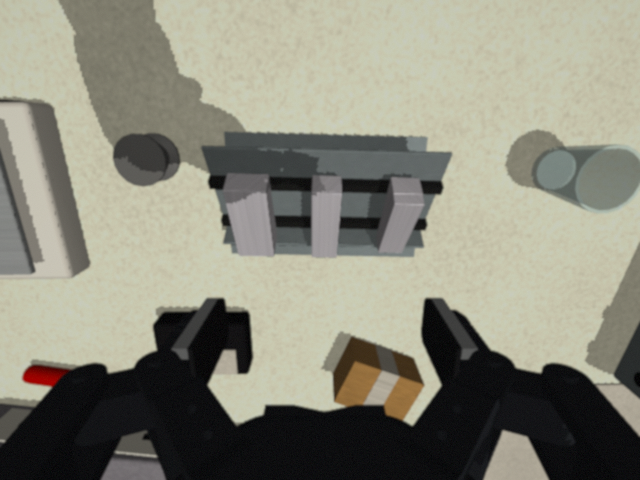

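The wrist view shows the wide bar at left (252,215). The first narrow bar is in the middle (325,215), and the second is at right (400,215) with its thick end at the top (190). Now I'll fit the bars in the slope frame.

```bash
cat > fit.py <<'E'
from h import *
np.set_printoptions(precision=4,suppress=True)
W=np.load('w2.npy')
yaw=np.radians(7.2)
def frame(yaw): # rows: down-slope a, across y, normal n
    x=np.array([np.cos(yaw),np.sin(yaw),0]);y=np.array([-np.sin(yaw),np.cos(yaw),0]);z=np.array([0,0,1.])
    c,s=np.cos(np.radians(35)),np.sin(np.radians(35))
    return np.array([c*x-s*z,y,s*x+c*z])
if __name__=='__main__':
    S=inb(W,.38,.6,.06,.34,.012,.2)
    F=frame(yaw); Q=S@F.T
    h=np.histogram(Q[:,2],bins=np.arange(.2,.45,.003)); print([(round(e,3),int(n)) for e,n in zip(h[1],h[0]) if n>100])
    # sheet plane level = mode; bars = above
    ref=np.array([.47,.19,.056])@F.T
    print('ref n',ref)
    for i,yc in enumerate([.128,.196,.264]):
        yq=(np.array([.475,yc,.09])@F.T)[1]
        m=(abs(Q[:,1]-yq)<.036)&(Q[:,2]>ref[2]+.014)&(Q[:,2]<ref[2]+.06)
        B=Q[m]; print(i,len(B),rect(B),'in sxy', 'pct a',np.percentile(B[:,0],[.5,99.5]),'b',np.percentile(B[:,1],[1,99]),'plane',plane(B),'nmed',np.median(B[:,2]))
E
python3 fit.py
```

```text
[(np.float64(0.317), 3091), (np.float64(0.32), 6612), (np.float64(0.323), 636), (np.float64(0.326), 663), (np.float64(0.329), 1871), (np.float64(0.332), 494), (np.float64(0.335), 510), (np.float64(0.338), 510), (np.float64(0.341), 596), (np.float64(0.344), 452), (np.float64(0.347), 315), (np.float64(0.35), 359), (np.float64(0.353), 1394), (np.float64(0.356), 1927), (np.float64(0.359), 1761), (np.float64(0.362), 1055)]
ref n [0.3694 0.1296 0.327 ]
0 3266 (array([374.2,  67.9]), array([71.3, 99.5]), 89.6) in sxy pct a [0.3249 0.4229] b [0.0416 0.0931] plane [ 0.1043 -0.1275  0.3262] nmed 0.3571431211234547
1 2198 (array([375.3, 135.6]), array([ 71.3, 102.3]), 89.6) in sxy pct a [0.325  0.4249] b [0.1065 0.1642] plane [0.0644 0.0458 0.3264] nmed 0.3572506844767791
2 2334 (array([375. , 201.6]), array([100.7,  71.8]), 0.9) in sxy pct a [0.325  0.4245] b [0.1734 0.2269] plane [-0.0349  0.1892  0.329 ] nmed 0.35770674293444127
```

```bash
cat > fit2.py <<'E'
from fit import *
S=inb(W,.38,.6,.06,.34,.012,.2); F=frame(yaw); Q=S@F.T
n0=np.median(Q[(Q[:,2]>.316)&(Q[:,2]<.323)][:,2])+.010
print('underside n',n0)
for sg,b0 in [(1,.066),(1,.139),(-1,.212)]:
    top=n0+.029+sg*.1042*(Q[:,0]-.375)
    m=(abs(Q[:,1]-b0)<.04)&(abs(Q[:,2]-top)<.004)&(abs(Q[:,0]-.375)<.055); B=Q[m]
    b=np.percentile(B[:,1],[1.5,98.5]);a=np.percentile(B[:,0],[.7,99.3])
    # centre line direction
    k=[(np.mean(np.percentile(c[:,1],[2,98])),x) for x in np.arange(.335,.42,.01) for c in [B[abs(B[:,0]-x)<.006]] if len(c)>30]
    k=np.array(k); sl=np.polyfit(k[:,1],k[:,0],1)
    print(len(B),'a',a,a.mean(),np.ptp(a),'b',b,b.mean(),np.ptp(b),'line',sl[0],np.polyval(sl,.375),'dn',np.median(B[:,2]-top[m]))
    o=np.array([a.mean(),np.polyval(sl,a.mean()),n0]); print('  rect',rect(B),'origin',o@F)
E
python3 fit2.py
```

```text
underside n 0.33030025172985994
2730 a [0.3253 0.418 ] 0.371629053306172 0.09271067973931701 b [0.0419 0.0809] 0.06141669536221686 0.03905015816389576 line -0.0008806577140121274 0.06148708920987366 dn -9.903006740472065e-05
  rect (array([372.4,  61.1]), array([40.1, 95.2]), 89.9) origin [0.4823 0.1229 0.0574]
1852 a [0.3252 0.4179] 0.371540922665315 0.09262543261932904 b [0.1235 0.1505] 0.13697667249625703 0.026960606867292236 line -0.0004960815940538022 0.13689360171181852 dn 5.341039646630796e-05
  rect (array([371.7, 137.3]), array([94.4, 27.6]), 0.1) origin [0.4727 0.1977 0.0575]
1481 a [0.3269 0.42  ] 0.3734542411731065 0.09308620379110832 b [0.199  0.2261] 0.21251124566286878 0.02709726533664164 line 0.00014046648640118946 0.21245464652632484 dn -7.765646651269886e-05
  rect (array([374.3, 212.7]), array([28.2, 95.8]), 90.0) origin [0.4648 0.2729 0.0564]
```

```bash
cat > geo.py <<'E'
from h import *
from fit import frame
F=frame(np.radians(7.2)); A=.3733; N0=.3303
B={'w':.0614,'n1':.1369,'n2':.2125}
Rp=Rt(-F[2],F[1])
def pick(k,h): return np.array([A,B[k],N0+h])@F
BASE=np.array([.5073,-.2047]); by=np.radians(14.3)
def chk():
    s=r.state(); R=Ro.from_quat(s['tcp_rot'])
    return np.array(s['tool_pos']),R
E
python3 - <<'E'
from geo import *
print(pick('w',.09),pick('w',0)); rows(pick('w',.09),Rp)
E
```

```text
[0.5349 0.1295 0.1302] [0.4836 0.123  0.0564]
N 7 row [-0.429, -0.355, 0.574, 0.005, 0.997, 0.05]
```

```bash
python3 -m inch '[[[-0.43,-0.355,0.575,0.005,1,0.05,0.3],[-0.43,-0.355,0.575,0.005,1,0.05,0.3],[-0.43,-0.355,0.575,0.005,1,0.05,0.3],[-0.43,-0.355,0.575,0.005,1,0.05,0.3],[-0.43,-0.355,0.575,0.005,1,0.05,0.3],[-0.43,-0.355,0.575,0.005,1,0.05,0.3],[-0.43,-0.355,0.575,0.005,1,0.05,0.3],[0,0,0,0,0,0,0.3],[0,0,0,0,0,0,0.3]]]'
python3 - <<'E'
from geo import *
p,R=chk(); print(p-pick('w',.09),np.degrees((R.inv()*Rp).as_rotvec()),r.state()['qpos']); rows(pick('w',0),Rp)
img,W=cloud('wrist'); save(img,'w3.png')
E
```

```text
t: 8.4
tool_pos: [0.534, 0.129, 0.1255]
tcp_rot: [-0.06, 0.95, -0.019, -0.305]
force: [-1.0, -0.1, 0.3]
finger_gap: 0.702
finger_force: 0.0
[-0.0009 -0.0004 -0.0047] [ 0.0141 -0.5614 -0.0293] [ 0.1208  0.6579  0.1679  1.7014 -0.0026 -0.0035]
N 3 row [0.015, 0.003, 0.952, 0.001, -0.037, -0.002]
```

View pics/w3.png

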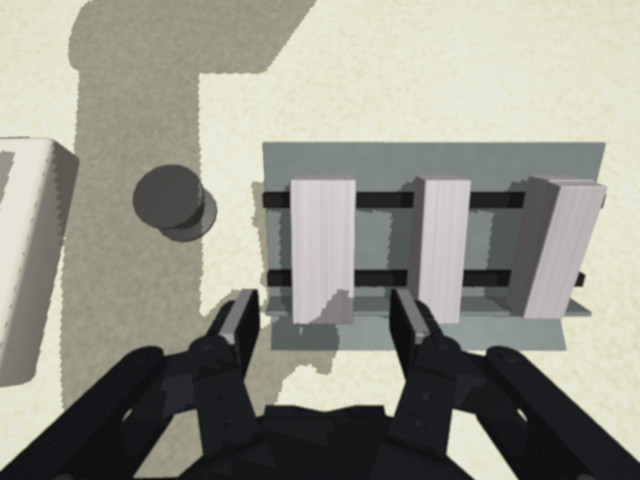

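The view shows the wide bar centred at column 323 between the fingers (about 240 and 405). Descending.

```bash
python3 -m inch '[[[0.01,0,0.6,0,-0.11,0,0.3],[0.01,0,0.6,0,0,0,0.3],[0.01,0,0.6,0,0,0,0.3],[0,0,0.5,0,0,0,0.3],[0,0,0.4,0,0,0,0.3],[0,0,0.13,0,0,0,0.3],[0,0,0,0,0,0,0.3]]]'
python3 - <<'E'
from geo import *
p,R=chk(); print(R.inv().apply(p-pick('w',0)),np.degrees((R.inv()*Rp).as_rotvec()))
E
```

```text
t: 9.03
tool_pos: [0.4861, 0.1237, 0.0625]
tcp_rot: [-0.061, 0.953, -0.019, -0.295]
force: [-1.0, 0.7, -0.7]
finger_gap: 0.698
finger_force: 0.0
[ 0.0013  0.0004 -0.0064] [-0.0526  0.6107  0.0609]
```

```bash
python3 -m inch '[[[0,0,0,0,0,0,0.3],[0,0,0,0,0,0,0.3]]]' >/dev/null
python3 - <<'E'
from geo import *
p,R=chk(); print(R.inv().apply(p-pick('w',0)),np.degrees((R.inv()*Rp).as_rotvec()))
E
```

```text
[-0.0003  0.0001 -0.0069] [-0.0382  0.6543  0.0369]
```

```bash
python3 -m inch '[[[0,0,0.23,0,0.13,0,0.3],[0,0,0,0,0,0,0.3],[0,0,0,0,0,0,0.3],[0,0,0,0,0,0,0.8],[0,0,0,0,0,0,0.8],[0,0,0,0,0,0,0.8],[0,0,0,0,0,0,0.8],[0,0,0,0,0,0,0.8],[0,0,0,0,0,0,0.8]]]' 60
python3 - <<'E'
from geo import *
p,R=chk(); print(R.inv().apply(p-pick('w',0)),np.degrees((R.inv()*Rp).as_rotvec()))
E
```

```text
t: 9.95
tool_pos: [0.4829, 0.1222, 0.0551]
tcp_rot: [-0.06, 0.951, -0.02, -0.301]
force: [0.9, -3.8, 1.4]
finger_gap: 0.455
finger_force: 62.9
[-0.0001 -0.0007  0.0016] [-0.1144 -0.159   0.0104]
```

```bash
python3 -m inch '[[[0,0,-0.3,0,0,0,0.8],[0,0,-0.6,0,0,0,0.8],[0,0,-0.9,0,0,0,0.8],[0,0,-0.8,0,-1,0,0.8],[0,0,-0.6,0,-1,0,0.8],[0,0,-0.6,0,-1,0,0.8],[0,0,-0.5,0,-1,0,0.8],[0,0,-0.5,0,-1,0,0.8],[0,0,-0.5,0,-1,0,0.8],[0,0,-0.5,0,-1,0,0.8]]]' 70
cat >> geo.py <<'E'
S6=np.radians(5.95)
def place(yaw_x,tilt_dir=None):
    """tool down, x axis at yaw_x; tilt_dir: unit horizontal dir in which the support RISES"""
    n=np.array([0,0,1.]) if tilt_dir is None else np.r_[-np.sin(S6)*np.array(tilt_dir),np.cos(S6)]
    x=np.array([np.cos(yaw_x),np.sin(yaw_x),0]); y=np.cross(-n,x)
    return Rt(-n,y)
u=np.array([np.cos(by),np.sin(by)])
RW=place(by,u)
E
python3 - <<'E'
from geo import *
p,R=chk(); print(p,R.as_matrix().round(3).tolist(),RW.as_matrix().round(3).tolist())
rows([.507,-.205,.25],R)
R2=R*Ro.from_euler('z',1); 
q=(R.inv()*RW).as_rotvec(); print(np.degrees(q))
E
```

```text
t: 10.78
tool_pos: [0.5556, 0.1332, 0.2082]
tcp_rot: [-0.063, 0.998, 0.001, -0.001]
force: [0.6, 0.4, -8.0]
finger_gap: 0.458
finger_force: 71.7
[0.5556 0.1332 0.2082] [[-0.992, -0.127, -0.003], [-0.127, 0.992, 0.002], [0.002, 0.002, -1.0]] [[0.964, 0.247, 0.1], [0.246, -0.969, 0.026], [0.104, 0.0, -0.995]]
N 11 row [0.276, -0.998, -0.128, 0.0, 0.0, 0.0]
[ -9.1802   0.3324 172.7263]
```

```bash
python3 -m inch '[[[0.28,-0.99,-0.13,0,0,0,0.8],[0.28,-0.99,-0.13,0,0,0,0.8],[0.28,-0.99,-0.13,0,0,0,0.8],[0.28,-0.99,-0.13,0,0,0,0.8],[0.28,-0.99,-0.13,0,0,0,0.8],[0.28,-0.99,-0.13,0,0,0,0.8],[0.28,-0.99,-0.13,0,0,0,0.8],[0.28,-0.99,-0.13,0,0,0,0.8],[0.28,-0.99,-0.13,0,0,0,0.8],[0.28,-0.99,-0.13,0,0,0,0.8]]]' | head -2
python3 -m inch '[[[0.28,-0.99,-0.13,0,0,0,0.8],[0,0,0,0,0,0.5,0.8],[0,0,0,0,0,1,0.8],[0,0,0,0,0,1,0.8],[0,0,0,0,0,1,0.8],[0,0,0,0,0,1,0.8],[0,0,0,0,0,1,0.8],[0,0,0,0,0,1,0.8],[0,0,0,0,0,1,0.8],[0,0,0,0,0,1,0.8]]]' | head -2
python3 -m inch '[[[0,0,0,0,0,1,0.8],[0,0,0,0,0,1,0.8],[0,0,0,0,0,1,0.8],[0,0,0,0,0,1,0.8],[0,0,0,0,0,1,0.8],[0,0,0,0,0,1,0.8],[0,0,0,0,0,1,0.8],[0,0,0,0,0,1,0.8],[0,0,0,0,0,1,0.8],[0,0,0,0,0,1,0.8]]]' | head -2
python3 -m inch '[[[0,0,0,0,0,1,0.8],[0,0,0,0,0,1,0.8],[0,0,0,0,0,1,0.8],[0,0,0,0,0,1,0.8],[0,0,0,0,0,1,0.8],[0,0,0,0,0,1,0.8],[0,0,0,0,0,1,0.8],[0,0,0,0,0,1,0.8],[0,0,0,0,0,1,0.8],[0,0,0,0,0,1,0.8]]]' | head -2
python3 -m inch '[[[0,0,0,0,0,1,0.8],[0,0,0,0,0,1,0.8],[0,0,0,0,0,1,0.8],[0,0,0,0,0,1,0.8],[0,0,0,0,0,1,0.8],[0,0,0,0,0,0.9,0.8],[0,0,0,0,0,0,0.8],[0,0,0,0,0,0,0.8]]]'
python3 - <<'E'
from geo import *
p,R=chk(); print(p,r.state()['qpos']); rows([.5073,-.2047,.17],RW)
img,W=cloud('wrist'); save(img,'w4.png'); np.save('w4.npy',W)
# base bar from here (camera low, base seen under the held bar?) and held bar in tool frame
p,R=chk(); T=(W-p)@R.as_matrix()
b=inb(T,-.1,.1,-.03,.03,-.06,.012); print(len(b),np.percentile(b,[1,50,99],axis=0).round(4).tolist(),rect(b))
d=inb(W,.4,.65,-.32,-.08,.060,.076); print('deck',len(d),rect(d),np.median(d[:,2]))
E
```

```text
t: 11.62
tool_pos: [0.509, -0.1724, 0.2463]
t: 12.45
tool_pos: [0.5049, -0.2014, 0.2498]
t: 13.28
tool_pos: [0.5049, -0.2013, 0.2498]
t: 14.12
tool_pos: [0.5049, -0.2014, 0.2499]
t: 14.78
tool_pos: [0.5053, -0.202, 0.2504]
tcp_rot: [0.991, 0.134, -0.003, -0.002]
force: [0.5, 1.0, -7.0]
finger_gap: 0.454
finger_force: 72.9
[ 0.5053 -0.202   0.2504] [-0.4988  0.1284 -0.1684  1.2808 -0.0006  2.3743]
N 3 row [-0.014, 0.037, 0.894, -0.02, 0.417, 0.071]
25555 [[-0.0286, -0.0286, -0.0584], [0.0117, -0.0001, -0.0301], [0.0468, 0.0286, -0.0081]] (array([ 7.3, -0. ]), array([79.7, 60. ]), 0.5)
deck 18833 (array([ 528.2, -203.3]), array([159.6, 160.3]), 8.8) 0.06895789702217624
```

View pics/w4.png

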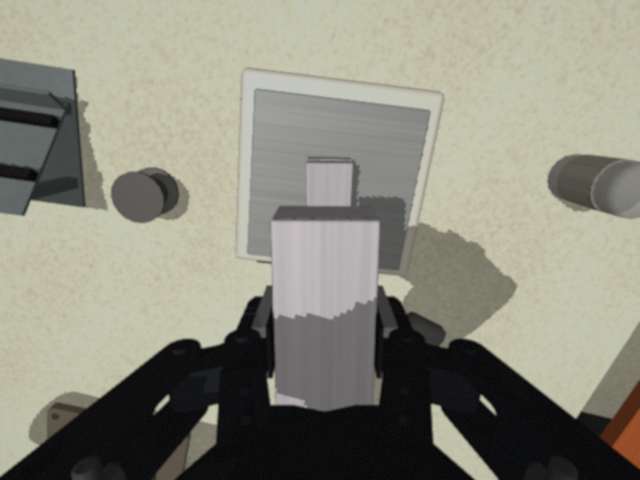

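The held wide bar spans (275..380, 210..400). The base bar's thick end shows beyond it at (330,180), aligned. I'll fit the held bar's top in the tool frame and refit the visible end of the base bar.

```bash
python3 - <<'E'
from geo import *
np.set_printoptions(precision=4,suppress=True)
W=np.load('w4.npy'); p,R=chk(); T=(W-p)@R.as_matrix()
b=inb(T,-.02,.06,-.03,.03,-.045,-.020)
k=b[(abs(b[:,1])<.015)&(b[:,0]>-.01)&(b[:,0]<.044)]; pl=plane(k); print('top',pl,'slope deg',np.degrees(np.arctan(pl[0])))
t=b[(abs(b[:,2]-b[:,:2]@pl[:2]-pl[2])<.003)]
print('xmax',np.percentile(t[:,0],99.5)); 
for x in [.005,.015,.025,.035,.043]:
    c=t[abs(t[:,0]-x)<.004]; print(x,len(c),np.percentile(c[:,1],[1,99]),np.percentile(c[:,1],[1,99]).mean())
b=inb(W,.45,.65,-.32,-.08,.09,.115); b=b[np.linalg.norm((b[:,:2]-BASE),axis=1)<.06]
U=np.array([[np.cos(by),np.sin(by)],[-np.sin(by),np.cos(by)]]); q=(b[:,:2]-BASE)@U.T
q=q[q[:,0]>.02]; print('base end',len(q),np.percentile(q,[1,99],axis=0), np.median(b[:,2]))
E
```

```text
top [ 0.1092  0.0004 -0.0311] slope deg 6.229329697341922
xmax 0.046779984696786556
0.005 2095 [-0.0289  0.029 ] 1.5291618531849613e-05
0.015 2155 [-0.0238  0.0225] -0.0006788913761280064
0.025 2184 [-0.0197  0.0193] -0.0002289675223810326
0.035 2288 [-0.0196  0.0193] -0.00017804567726068844
0.043 2495 [-0.0195  0.0192] -0.00010678746139295564
base end 1613 [[ 0.0203 -0.0191]
 [ 0.0489  0.0202]] 0.10075421683355335
```

```bash
cat >> geo.py <<'E'
BASE=np.array([.5075,-.2043]); OW=np.array([-.0005,-.0002,-.002])
def tcp(R,o,c): return np.array(c)-R.apply(o)
E
python3 - <<'E'
from geo import *
rows(tcp(RW,OW,np.r_[BASE,.112]),RW,6)
E
```

```text
N 6 row [-0.02, 0.016, 0.782, -0.008, 0.208, 0.035]
```

```bash
python3 -m inch '[[[-0.02,0.015,0.8,-0.01,0.21,0.035,0.8],[-0.02,0.015,0.8,-0.01,0.21,0.035,0.8],[-0.02,0.015,0.8,-0.01,0.21,0.035,0.8],[-0.02,0.015,0.8,-0.01,0.21,0.035,0.8],[-0.02,0.015,0.8,-0.01,0.21,0.035,0.8],[-0.02,0.015,0.65,-0.01,0.21,0.035,0.8],[0,0,0,0,0,0,0.8],[0,0,0,0,0,0,0.8],[0,0,0,0,0,0,0.8]]]'
python3 - <<'E'
from geo import *
p,R=chk(); print('err',R.inv().apply(p-tcp(RW,OW,np.r_[BASE,.112])),np.degrees((R.inv()*RW).as_rotvec()),r.state()['force'])
rows(tcp(RW,OW,np.r_[BASE,.101]),RW,3)
E
```

```text
t: 15.58
tool_pos: [0.51, -0.2061, 0.1138]
tcp_rot: [0.991, 0.124, 0.054, -0.004]
force: [0.6, 0.0, -6.6]
finger_gap: 0.459
finger_force: 73.3
err [ 0.0017  0.0022 -0.0035] [ 0.2931 -0.2151 -0.0501] [ 0.6278  0.0218 -6.5531]
N 3 row [-0.032, -0.025, 0.161, 0.02, -0.014, -0.003]
```

```bash
python3 -m inch '[[[-0.03,-0.025,0.16,0.02,-0.01,0,0.8],[-0.03,-0.025,0.16,0.02,-0.01,0,0.8],[-0.03,-0.025,0.12,0.02,-0.01,0,0.8],[0,0,0,0,0,0,0.8],[0,0,0,0,0,0,0.8],[0,0,0,0,0,0,0.8]]]'
python3 - <<'E'
from geo import *
p,R=chk(); print('err',R.inv().apply(p-tcp(RW,OW,np.r_[BASE,.101])),np.degrees((R.inv()*RW).as_rotvec()),r.state()['force'])
E
```

```text
t: 16.08
tool_pos: [0.5075, -0.2039, 0.0993]
tcp_rot: [0.991, 0.124, 0.052, -0.007]
force: [0.7, 1.4, -7.1]
finger_gap: 0.459
finger_force: 73.6
err [-0.0006 -0.0006 -0.0003] [-0.0516 -0.021  -0.0897] [ 0.7425  1.4337 -7.0659]
```

```bash
python3 -m inch '[[[0.01,0.01,0.05,0,0,0,0.8],[0.01,0.01,0.04,0,0,0,0.8],[0,0,0.04,0,0,0,0.8],[0,0,0.03,0,0,0,0.8],[0,0,0,0,0,0,0.8],[0,0,0,0,0,0,0.8]]]' | sed -n 1,4p
python3 -m inch '[[[0,0,0.03,0,0,0,0.8],[0,0,0.02,0,0,0,0.8],[0,0,0,0,0,0,0.8],[0,0,0,0,0,0,0.8]]]'|sed -n 1,4p
```

```text
t: 16.58
tool_pos: [0.5089, -0.2044, 0.0949]
tcp_rot: [0.991, 0.123, 0.052, -0.007]
force: [-1.3, 0.2, -4.0]
t: 16.92
tool_pos: [0.5089, -0.2044, 0.0936]
tcp_rot: [0.991, 0.123, 0.052, -0.007]
force: [-2.8, -0.8, 0.5]
```

```bash
python3 -m inch '[[[0,0,0,0,0,0,0.3],[0,0,0,0,0,0,0.3],[0,0,0,0,0,0,0.3],[0,0,-0.2,0,0,0,0.3],[0,0,-0.5,0,0,0,0.3],[0,0,-0.9,0,0,0,0.3],[0,0,-1,0,-0.6,0,0.3],[0,0,-1,0,-0.6,0,0.3],[0,0,-1,0,0,0,0.3],[0,0,0,0,0,0,0.3]]]'
python3 - <<'E'
from geo import *
np.set_printoptions(precision=4,suppress=True)
for i in range(2): img,W=cloud('wrist')
save(img,'w5.png'); np.save('w5.npy',W)
b=inb(W,.4,.65,-.32,-.08,.115,.15); print('wide top',len(b),rect(b),np.median(b[:,2]),plane(b))
U=np.array([[np.cos(by),np.sin(by)],[-np.sin(by),np.cos(by)]]); q=(b[:,:2]-BASE)@U.T; print(np.percentile(q,[.5,99.5],axis=0))
d=inb(W,.4,.65,-.32,-.08,.058,.074); print('deck',np.median(d[:,2]))
p,R=chk(); print(p); rows([.45,.17,.25],R)
E
```

```text
t: 17.75
tool_pos: [0.5042, -0.2088, 0.2383]
tcp_rot: [0.992, 0.124, 0.005, 0.003]
force: [1.3, -0.5, 0.2]
finger_gap: 0.699
finger_force: 0.0
wide top 5927 (array([ 503.6, -203.8]), array([95.7, 40. ]), 13.9) 0.12187858092003219 [-0.0073  0.0029  0.1261]
[[-0.0505 -0.0183]
 [ 0.0437  0.0212]]
deck 0.06397951235987297
[ 0.501  -0.2074  0.2328]
N 13 row [0.111, -0.97, -0.046, 0.0, 0.0, 0.0]
```

View pics/w5.png

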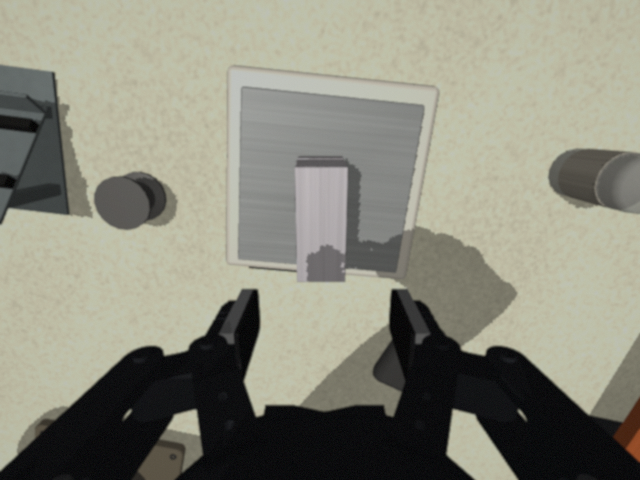

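Wide bar sits square on the base at (300..348,160..282) and its top is level within about 0.4°. Back to the stand for the middle narrow bar.

```bash
python3 -m inch '[[[0.11,-0.97,-0.05,0,0,0,0.3],[0.11,-0.97,-0.05,0,0,0,0.3],[0.11,-0.97,-0.05,0,0,0,0.3],[0.15,-0.97,-0.05,0,0,0,0.3],[0.25,-0.95,-0.05,0,0,0,0.3],[0.25,-0.95,-0.05,0,0,0,0.3],[0.25,-0.95,0,0,0,0,0.3],[0.25,-0.95,0,0,0,0,0.3],[0.25,-0.95,0,0,0,0,0.3],[0.25,-0.95,0,0,0,0,0.3]]]'|head -2
python3 -m inch '[[[0.25,-0.95,0,0,0,0,0.3],[0.25,-0.95,0,0,0,0,0.3],[0.25,-0.95,0,0,0,0,0.3],[0,0,0,0,0,-0.6,0.3],[0,0,0,0,0,-1,0.3],[0,0,0,0,0,-1,0.3],[0,0,0,0,0,-1,0.3],[0,0,0,0,0,-1,0.3],[0,0,0,0,0,-1,0.3],[0,0,0,0,0,-1,0.3]]]'|head -2
python3 -m inch '[[[0,0,0,0,0,-1,0.3],[0,0,0,0,0,-1,0.3],[0,0,0,0,0,-1,0.3],[0,0,0,0,0,-1,0.3],[0,0,0,0,0,-1,0.3],[0,0,0,0,0,-1,0.3],[0,0,0,0,0,-1,0.3],[0,0,0,0,0,-1,0.3],[0,0,0,0,0,-1,0.3],[0,0,0,0,0,-1,0.3]]]'|head -2
python3 -m inch '[[[0,0,0,0,0,-1,0.3],[0,0,0,0,0,-1,0.3],[0,0,0,0,0,-1,0.3],[0,0,0,0,0,-1,0.3],[0,0,0,0,0,-1,0.3],[0,0,0,0,0,-1,0.3],[0,0,0,0,0,-1,0.3],[0,0,0,0,0,-1,0.3],[0,0,0,0,0,-1,0.3],[0,0,0,0,0,-1,0.3]]]'|head -2
python3 -m inch '[[[0,0,0,0,0,-1,0.3],[0,0,0,0,0,-1,0.3],[0,0,0,0,0,-1,0.3],[0,0,0,0,0,-1,0.3],[0,0,0,0,0,-1,0.3],[0,0,0,0,0,-1,0.3],[0,0,0,0,0,-1,0.3],[0,0,0,0,0,-1,0.3],[0,0,0,0,0,0,0.3]]]'|head -3
python3 - <<'E'
from geo import *
print(pick('n1',.07)); rows(pick('n1',.07),Rp)
E
```

```text
t: 18.68
tool_pos: [0.485, 0.0878, 0.2382]
t: 19.52
tool_pos: [0.486, 0.1746, 0.238]
t: 20.35
tool_pos: [0.486, 0.1746, 0.2381]
t: 21.18
tool_pos: [0.486, 0.1746, 0.2381]
t: 21.93
tool_pos: [0.4861, 0.1746, 0.2382]
tcp_rot: [-0.063, 0.998, 0.0, -0.002]
[0.514  0.2029 0.1138]
N 7 row [-0.303, 0.117, 0.541, 0.001, 0.994, 0.003]
```

```bash
python3 -m inch '[[[-0.3,0.12,0.54,0,0.99,0,0.3],[-0.3,0.12,0.54,0,0.99,0,0.3],[-0.3,0.12,0.54,0,0.99,0,0.3],[-0.3,0.12,0.54,0,0.99,0,0.3],[-0.3,0.12,0.54,0,0.99,0,0.3],[-0.3,0.12,0.54,0,0.99,0,0.3],[-0.3,0.12,0.54,0,0.99,0,0.3],[0,0,0,0,0,0,0.3],[0,0,0,0,0,0,0.3],[0,0,0,0,0,0,0.3]]]'|head -2
python3 - <<'E'
from geo import *
p,R=chk(); print(p-pick('n1',.07)); rows(pick('n1',.0005),Rp,4)
# y-check of bar via wrist
img,W=cloud('wrist'); p,R=chk(); T=(W-p)@R.as_matrix()
b=inb(T,-.03,.06,-.03,.03,.028,.05); print(rect(b),np.percentile(b[:,1],[1,99]))
E
```

```text
t: 22.77
tool_pos: [0.5147, 0.2038, 0.1166]
[0.0007 0.0009 0.0028]
N 4 row [-0.006, -0.007, 0.602, 0.002, 0.016, -0.001]
(array([ 8.5, -1.1]), array([77., 28.]), 0.1) [-0.0147  0.0126]
```

```bash
python3 -m inch '[[[0,-0.01,0.6,0,0.02,0,0.3],[0,-0.01,0.6,0,0.02,0,0.3],[0,-0.01,0.5,0,0.02,0,0.3],[0,-0.01,0.4,0,0,0,0.3],[0,0,0.28,0,0,0,0.3],[0,0,0,0,0,0,0.3],[0,0,0,0,0,0,0.3],[0,0,0,0,0,0,0.3]]]'|head -4
python3 - <<'E'
from geo import *
p,R=chk(); print(R.inv().apply(p-pick('n1',0)),np.degrees((R.inv()*Rp).as_rotvec()))
E
```

```text
t: 23.48
tool_pos: [0.4758, 0.1979, 0.0586]
tcp_rot: [-0.06, 0.952, -0.018, -0.299]
force: [0.1, 0.1, -0.3]
[-0.0001 -0.0001 -0.0027] [0.0616 0.1622 0.0462]
```

```bash
python3 -m inch '[[[0,0,0.03,0,0.03,0,0.9],[0,0,0,0,0,0,0.9],[0,0,0,0,0,0,0.9],[0,0,0,0,0,0,0.9],[0,0,0,0,0,0,0.9],[0,0,0,0,0,0,0.9],[0,0,0,0,0,0,0.9]]]' 60 |sed -n '1,2p;4,6p'
python3 -m inch '[[[0,0,-0.3,0,0,0,0.9],[0,0,-0.6,0,0,0,0.9],[0,0,-0.9,0,0,0,0.9],[0,0,-0.8,0,-1,0,0.9],[0,0,-0.6,0,-1,0,0.9],[0,0,-0.6,0,-1,0,0.9],[0,0,-0.5,0,-1,0,0.9],[0,0,-0.5,0,-1,0,0.9],[0,0,-0.5,0,-1,0,0.9],[0,0,-0.5,0,-1,0,0.9]]]' 
python3 - <<'E'
from geo import *
p,R=chk(); RN=place(by+np.pi/2)
rows([.506,-.205,.25],R); print(np.degrees((R.inv()*RN).as_rotvec()))
E
```

```text
t: 24.07
tool_pos: [0.4751, 0.1974, 0.0571]
force: [2.6, -2.1, 3.6]
finger_gap: 0.318
finger_force: 60.9
t: 24.9
tool_pos: [0.5474, 0.2072, 0.21]
tcp_rot: [-0.063, 0.998, 0.001, -0.001]
force: [0.5, -0.0, -5.9]
finger_gap: 0.321
finger_force: 59.7
N 14 row [0.221, -0.961, -0.097, 0.0, 0.0, 0.0]
[ 0.0269 -0.1794 82.9188]
```

```bash
python3 -m inch '[[[0.22,-0.96,-0.1,0,0,0,0.9],[0.22,-0.96,-0.1,0,0,0,0.9],[0.22,-0.96,-0.1,0,0,0,0.9],[0.22,-0.96,-0.1,0,0,0,0.9],[0.22,-0.96,-0.1,0,0,0,0.9],[0.22,-0.96,-0.1,0,0,0,0.9],[0.22,-0.96,-0.1,0,0,0,0.9],[0.22,-0.96,-0.1,0,0,0,0.9],[0.22,-0.96,-0.1,0,0,0,0.9],[0.22,-0.96,-0.1,0,0,0,0.9]]]'|head -2
python3 -m inch '[[[0.22,-0.96,-0.1,0,0,0,0.9],[0.22,-0.96,-0.1,0,0,0,0.9],[0.22,-0.96,-0.1,0,0,0,0.9],[0.22,-0.96,-0.1,0,0,0,0.9],[0,0,0,0,0,0.6,0.9],[0,0,0,0,0,1,0.9],[0,0,0,0,0,1,0.9],[0,0,0,0,0,1,0.9],[0,0,0,0,0,1,0.9],[0,0,0,0,0,1,0.9]]]'|head -2
python3 -m inch '[[[0,0,0,0,0,1,0.9],[0,0,0,0,0,1,0.9],[0,0,0,0,0,1,0.9],[0,0,0,0,0,1,0.9],[0,0,0,0,0,1,0.9],[0,0,0,0,0,1,0.9],[0,0,0,0,0,1,0.9],[0,0,0,0,0,1,0.9],[0,0,0,0,0,1,0.9],[0,0,0,0,0,1,0.9]]]'|head -2
python3 -m inch '[[[0,0,0,0,0,1,0.9],[0,0,0,0,0,0,0.9],[0,0,0,0,0,0,0.9],[0,0,0,0,0,0,0.9]]]'
cat > held.py <<'E'
from geo import *
import sys
np.set_printoptions(precision=4,suppress=True)
def held(name,sg):
    img,W=cloud('wrist'); p,R=chk(); save(img,name); T=(W-p)@R.as_matrix()
    b=inb(T,-.03,.06,-.02,.02,-.045,-.015)
    k=b[(abs(b[:,1])<.012)&(b[:,0]>.005)&(b[:,0]<.042)]; pl=plane(k)
    t=b[(abs(b[:,2]-b[:,:2]@pl[:2]-pl[2])<.003)]; c=t[t[:,0]>.025]
    print('top',pl,'underside z',pl[2]+.029,'xmax',np.percentile(t[:,0],99.5),'y',np.percentile(c[:,1],[1,99]),np.percentile(c[:,1],[1,99]).mean())
    d=inb(W,.4,.65,-.32,-.05,.058,.076); print('deck',rect(d),np.median(d[:,2]))
    return W
if __name__=='__main__':
    W=held(sys.argv[1],1); p,R=chk(); print(p)
    b=inb(W,.4,.65,-.32,-.08,.113,.14); m=abs((b[:,:2]-BASE)@np.array([-u[1],u[0]]))<.03; b=b[m]; print('wide pts',len(b),rect(b),np.median(b[:,2]))
E
python3 held.py w6.png
```

```text
t: 25.73
tool_pos: [0.517, -0.0873, 0.2386]
t: 26.57
tool_pos: [0.5059, -0.2033, 0.2502]
t: 27.4
tool_pos: [0.5059, -0.2032, 0.2502]
t: 27.73
tool_pos: [0.5067, -0.2041, 0.2513]
tcp_rot: [0.613, 0.79, -0.0, -0.003]
force: [-0.1, -0.3, -7.0]
finger_gap: 0.315
finger_force: 60.6
top [ 0.1042  0.0012 -0.0285] underside z 0.00047714779878407776 xmax 0.04745897329695786 y [-0.0137  0.0135] -0.00010588655481396595
deck (array([ 527.9, -202.5]), array([160.7, 159.6]), 8.8) 0.06687259971730942
[ 0.507  -0.2043  0.2516]
wide pts 2190 (array([ 505.7, -204.5]), array([94.8, 40.4]), 14.0) 0.124471531805184
```

View pics/w6.png

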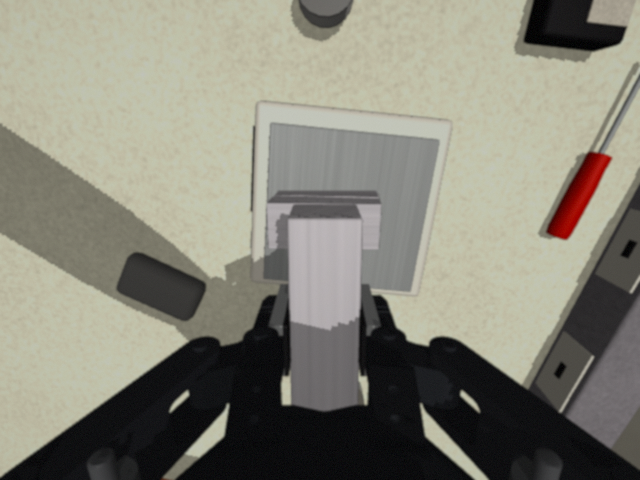

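The held narrow bar (290..360,205..405) is square across the wide bar, which is visible at (270..380,195..250). The wide bar's top is centred at (0.506,-0.2045) and z≈0.124.

```bash
cat >> geo.py <<'E'
RN=place(by+np.pi/2); ON=np.array([-.0003,-.0001,.001]); CN=np.array([.506,-.2046])
E
python3 - <<'E'
from geo import *
rows(tcp(RN,ON,np.r_[CN,.133]),RN,6)
E
```

```text
N 6 row [0.0, -0.004, 0.653, -0.007, -0.006, 0.0]
```

```bash
python3 -m inch '[[[0,0,0.65,-0.01,-0.01,0,0.9],[0,0,0.65,-0.01,-0.01,0,0.9],[0,0,0.65,-0.01,0,0,0.9],[0,0,0.65,-0.01,0,0,0.9],[0,0,0.65,0,0,0,0.9],[0,0,0.65,0,0,0,0.9],[0,0,0,0,0,0,0.9],[0,0,0,0,0,0,0.9],[0,0,0,0,0,0,0.9]]]'|head -4
python3 - <<'E'
from geo import *
t=tcp(RN,ON,np.r_[CN,.133])
p,R=chk(); print('err',R.inv().apply(p-t),np.degrees((R.inv()*RN).as_rotvec()))
rows(tcp(RN,ON,np.r_[CN,.126]),RN,3)
E
```

```text
t: 28.53
tool_pos: [0.5081, -0.2051, 0.1364]
tcp_rot: [0.614, 0.789, 0.001, 0.001]
force: [-0.0, 0.2, -4.5]
err [-0.0013  0.0018 -0.0024] [ 0.1246  0.0668 -0.0674]
N 3 row [0.015, -0.02, 0.104, 0.008, 0.004, -0.004]
```

```bash
python3 -m inch '[[[0.015,-0.02,0.1,0.01,0,0,0.9],[0.015,-0.02,0.08,0.01,0,0,0.9],[0.015,-0.02,0.08,0,0,0,0.9],[0,0,0,0,0,0,0.9],[0,0,0,0,0,0,0.9],[0,0,0,0,0,0,0.9]]]'|head -4
python3 - <<'E'
from geo import *
t=tcp(RN,ON,np.r_[CN,.126])
p,R=chk(); print('err',R.inv().apply(p-t),np.degrees((R.inv()*RN).as_rotvec()),r.state()['force'])
E
```

```text
t: 29.03
tool_pos: [0.5054, -0.2039, 0.1278]
tcp_rot: [0.614, 0.789, -0.0, 0.0]
force: [0.7, 0.3, -5.7]
err [ 0.0005 -0.0005 -0.0008] [-0.024   0.0295 -0.0903] [ 0.6887  0.2899 -5.6774]
```

```bash
python3 -m inch '[[[-0.01,0.01,0.04,0,0,0,0.9],[0,0,0.04,0,0,0,0.9],[0,0,0.03,0,0,0,0.9],[0,0,0,0,0,0,0.9],[0,0,0,0,0,0,0.9]]]'|sed -n '2p;4p'
python3 -m inch '[[[0,0,0.02,0,0,0,0.9],[0,0,0,0,0,0,0.9],[0,0,0,0,0,0,0.9]]]'|sed -n '2p;4p'
```

```text
tool_pos: [0.5059, -0.2042, 0.1245]
force: [0.9, 1.1, -4.8]
tool_pos: [0.5059, -0.2043, 0.124]
force: [-0.7, 0.2, -2.7]
```

```bash
python3 -m inch '[[[0,0,0.02,0,0,0,0.9],[0,0,0.02,0,0,0,0.9],[0,0,0,0,0,0,0.9],[0,0,0,0,0,0,0.9]]]'|sed -n '2p;4p'
```

```text
tool_pos: [0.5059, -0.2043, 0.123]
force: [-1.2, 1.6, 0.9]
```

```bash
python3 -m inch '[[[0,0,0,0,0,0,0.4],[0,0,0,0,0,0,0.4],[0,0,0,0,0,0,0.4],[0,0,-0.2,0,0,0,0.4],[0,0,-0.5,0,0,0,0.4],[0,0,-0.9,0,0,0,0.4],[0,0,-1,0,0,0,0.4],[0,0,-1,0,0,0,0.4],[0,0,-0.6,0,0,0,0.4],[0,0,0,0,0,0,0.4]]]'|head -2
python3 -m inch '[[[0,0,0,0,0,0,0.3],[0,0,0,0,0,0,0.3]]]'|head -2
python3 - <<'E'
from geo import *
np.set_printoptions(precision=4,suppress=True)
img,W=cloud('wrist'); save(img,'w7.png')
b=inb(W,.4,.65,-.32,-.08,.1365,.17); print('n1 top',len(b),rect(b),np.median(b[:,2]),plane(b))
b=inb(W,.4,.65,-.32,-.08,.112,.128); print('wide top',len(b),rect(b),np.median(b[:,2]))
p,R=chk(); print(p); rows([.48,.26,.25],R)
E
```

```text
t: 30.87
tool_pos: [0.5088, -0.2057, 0.2545]
t: 31.03
tool_pos: [0.5053, -0.2038, 0.2479]
n1 top 4642 (array([ 504.9, -203.4]), array([28.1, 94.4]), 14.1) 0.15081943891881597 [ 0.0237 -0.1014  0.1184]
wide top 3673 (array([ 501.6, -190.6]), array([95.4, 67.4]), 14.2) 0.12215508775866267
[ 0.5049 -0.2036  0.2472]
N 16 row [0.949, 0.187, -0.005, 0.0, 0.0, 0.0]
```

View pics/w7.png

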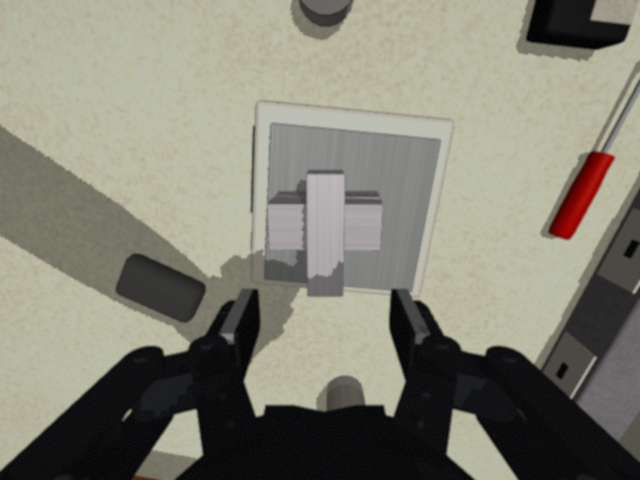

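Narrow bar 1 lies centred across the wide bar at (307..344,170..296), top sloping as expected. Fetching narrow bar 2.

```bash
python3 -m inch '[[[0.95,0.19,0,0,0,0,0.3],[0.95,0.19,0,0,0,0,0.3],[0.95,0.19,0,0,0,0,0.3],[0.95,0.19,0,0,0,0,0.3],[0.95,0.19,0,0,0,0,0.3],[0.95,0.19,0,0,0,0,0.3],[0.95,0.19,0,0,0,0,0.3],[0.95,0.19,0,0,0,0,0.3],[0.95,0.19,0,0,0,0,0.3],[0.95,0.19,0,0,0,0,0.3]]]'|head -2
python3 -m inch '[[[0.95,0.19,0,0,0,0,0.3],[0.95,0.19,0,0,0,0,0.3],[0.95,0.19,0,0,0,0,0.3],[0.95,0.19,0,0,0,0,0.3],[0.95,0.19,0,0,0,0,0.3],[0,0,0,0,0,-0.6,0.3],[0,0,0,0,0,-1,0.3],[0,0,0,0,0,-1,0.3],[0,0,0,0,0,-1,0.3],[0,0,0,0,0,-1,0.3]]]'|head -2
python3 -m inch '[[[0,0,0,0,0,-1,0.3],[0,0,0,0,0,-1,0.3],[0,0,0,0,0,-1,0.3],[0,0,0,0,0,-1,0.3],[0,0,0,0,0,-1,0.3],[0,0,0,0,0,-1,0.3],[0,0,0,0,0,-1,0.3],[0,0,0,0,0,-1,0.3],[0,0,0,0,0,-1,0.3],[0,0,0,0,0,-1,0.3]]]'|head -2
python3 -m inch '[[[0,0,0,0,0,-1,0.3],[0,0,0,0,0,-1,0.3],[0,0,0,0,0,0,0.3],[0,0,0,0,0,0,0.3]]]'|head -2
python3 - <<'E'
from geo import *
print(pick('n2',.07)); rows(pick('n2',.07),Rp)
E
```

```text
t: 31.92
tool_pos: [0.4895, 0.0875, 0.2465]
t: 32.75
tool_pos: [0.4825, 0.2311, 0.2462]
t: 33.58
tool_pos: [0.4825, 0.2309, 0.2462]
t: 33.92
tool_pos: [0.4829, 0.231, 0.2468]
[0.5045 0.2779 0.1138]
N 7 row [-0.295, 0.209, 0.586, -0.001, 0.995, -0.004]
```

```bash
python3 -m inch '[[[-0.3,0.21,0.58,0,0.99,0,0.3],[-0.3,0.21,0.58,0,0.99,0,0.3],[-0.3,0.21,0.58,0,0.99,0,0.3],[-0.3,0.21,0.58,0,0.99,0,0.3],[-0.3,0.21,0.58,0,0.99,0,0.3],[-0.3,0.21,0.58,0,0.99,0,0.3],[-0.3,0.21,0.58,0,0.99,0,0.3],[0,0,0,0,0,0,0.3],[0,0,0,0,0,0,0.3],[0,0,0,0,0,0,0.3]]]'|head -2
python3 - <<'E'
from geo import *
p,R=chk(); print(p-pick('n2',.07)); rows(pick('n2',.0005),Rp,4)
img,W=cloud('wrist'); p,R=chk(); T=(W-p)@R.as_matrix()
b=inb(T,-.03,.06,-.03,.03,.028,.05); print(rect(b),np.percentile(b[:,1],[1,99]))
E
```

```text
t: 34.75
tool_pos: [0.5069, 0.2786, 0.1171]
[0.0024 0.0006 0.0033]
N 4 row [0.003, -0.002, 0.613, -0.002, 0.018, -0.003]
(array([ 8.7, -0.2]), array([28.1, 77.4]), 90.0) [-0.0138  0.0135]
```

```bash
python3 -m inch '[[[0,0,0.6,0,0.02,0,0.3],[0,0,0.6,0,0.02,0,0.3],[0,0,0.5,0,0.02,0,0.3],[0,0,0.4,0,0.02,0,0.3],[0,0,0.3,0,0,0,0.3],[0,0,0,0,0,0,0.3],[0,0,0,0,0,0,0.3],[0,0,0,0,0,0,0.3]]]'|head -4
python3 - <<'E'
from geo import *
p,R=chk(); print(R.inv().apply(p-pick('n2',0)),np.degrees((R.inv()*Rp).as_rotvec()))
E
```

```text
t: 35.47
tool_pos: [0.4673, 0.2738, 0.0585]
tcp_rot: [-0.06, 0.952, -0.019, -0.3]
force: [0.2, 0.4, -0.1]
[-0.001   0.0006 -0.0032] [0.0046 0.0697 0.0081]
```

```bash
python3 -m inch '[[[0.03,-0.01,0.05,0,0,0,0.3],[0,0,0,0,0,0,0.9],[0,0,0,0,0,0,0.9],[0,0,0,0,0,0,0.9],[0,0,0,0,0,0,0.9],[0,0,0,0,0,0,0.9],[0,0,0,0,0,0,0.9],[0,0,0,0,0,0,0.9]]]' 60 |sed -n '1,2p;4,6p'
python3 -m inch '[[[0,0,-0.3,0,0,0,0.9],[0,0,-0.6,0,0,0,0.9],[0,0,-0.9,0,0,0,0.9],[0,0,-0.8,0,-1,0,0.9],[0,0,-0.6,0,-1,0,0.9],[0,0,-0.6,0,-1,0,0.9],[0,0,-0.5,0,-1,0,0.9],[0,0,-0.5,0,-1,0,0.9],[0,0,-0.5,0,-1,0,0.9],[0,0,-0.5,0,-1,0,0.9]]]' 
python3 - <<'E'
from geo import *
p,R=chk()
rows([.5055,-.204,.27],R,16); print(np.degrees((R.inv()*RN).as_rotvec()))
E
```

```text
t: 36.13
tool_pos: [0.4652, 0.2728, 0.0568]
force: [1.8, -2.8, 2.7]
finger_gap: 0.319
finger_force: 60.7
t: 36.97
tool_pos: [0.5381, 0.2826, 0.2105]
tcp_rot: [-0.063, 0.998, 0.0, 0.0]
force: [0.1, 0.4, -4.2]
finger_gap: 0.316
finger_force: 59.6
N 16 row [0.195, -0.997, -0.124, 0.0, 0.0, 0.0]
[ 0.0359  0.0106 82.9092]
```

```bash
python3 -m inch '[[[0.2,-0.99,-0.13,0,0,0,0.9],[0.2,-0.99,-0.13,0,0,0,0.9],[0.2,-0.99,-0.13,0,0,0,0.9],[0.2,-0.99,-0.13,0,0,0,0.9],[0.2,-0.99,-0.13,0,0,0,0.9],[0.2,-0.99,-0.13,0,0,0,0.9],[0.2,-0.99,-0.13,0,0,0,0.9],[0.2,-0.99,-0.13,0,0,0,0.9],[0.2,-0.99,-0.13,0,0,0,0.9],[0.2,-0.99,-0.13,0,0,0,0.9]]]'|head -2
python3 -m inch '[[[0.2,-0.99,-0.13,0,0,0,0.9],[0.2,-0.99,-0.13,0,0,0,0.9],[0.2,-0.99,-0.13,0,0,0,0.9],[0.2,-0.99,-0.13,0,0,0,0.9],[0.2,-0.99,-0.13,0,0,0,0.9],[0.2,-0.99,-0.13,0,0,0,0.9],[0,0,0,0,0,0.6,0.9],[0,0,0,0,0,1,0.9],[0,0,0,0,0,1,0.9],[0,0,0,0,0,1,0.9]]]'|head -2
python3 -m inch '[[[0,0,0,0,0,1,0.9],[0,0,0,0,0,1,0.9],[0,0,0,0,0,1,0.9],[0,0,0,0,0,1,0.9],[0,0,0,0,0,1,0.9],[0,0,0,0,0,1,0.9],[0,0,0,0,0,1,0.9],[0,0,0,0,0,1,0.9],[0,0,0,0,0,1,0.9],[0,0,0,0,0,1,0.9]]]'|head -2
python3 -m inch '[[[0,0,0,0,0,1,0.9],[0,0,0,0,0,1,0.9],[0,0,0,0,0,1,0.9],[0,0,0,0,0,0,0.9],[0,0,0,0,0,0,0.9],[0,0,0,0,0,0,0.9],[0,0,0,0,0,0,0.9]]]'
python3 held.py w8.png
```

```text
t: 37.8
tool_pos: [0.5147, -0.0204, 0.2487]
t: 38.63
tool_pos: [0.502, -0.2003, 0.2718]
t: 39.47
tool_pos: [0.5021, -0.1999, 0.2718]
t: 40.05
tool_pos: [0.5029, -0.2007, 0.2729]
tcp_rot: [0.614, 0.79, -0.001, -0.001]
force: [0.2, 0.4, -4.2]
finger_gap: 0.318
finger_force: 60.4
top [-0.1035 -0.001  -0.0292] underside z -0.00020046759566140493 xmax 0.0454691120082508 y [-0.0137  0.0135] -0.00010518774825270423
deck (array([ 527.6, -202.4]), array([160.6, 159.6]), 8.8) 0.06528872280666706
[ 0.503  -0.2008  0.273 ]
wide pts 1509 (array([ 505.5, -204.3]), array([94.9, 40.5]), 13.7) 0.12293699027122337
```

View pics/w8.png

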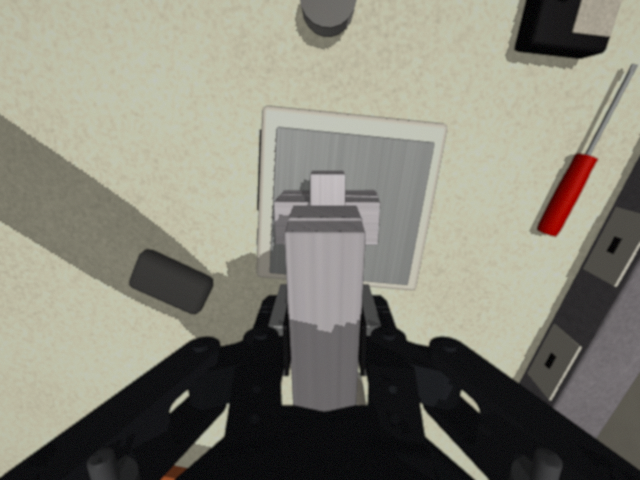

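The held bar 2 (288..362,205..405) has its thick end at the far side. It is over narrow bar 1's thin end at (327,185), so the end-for-end sense is right.

```bash
cat >> geo.py <<'E'
v=np.array([-u[1],u[0]]); RN2=place(by+np.pi/2,-v); ON2=np.array([-.0015,-.0001,0]); C2=np.array([.5054,-.2039])
E
python3 - <<'E'
from geo import *
print(RN2.as_matrix().round(3).tolist())
rows(tcp(RN2,ON2,np.r_[C2,.164]),RN2,6)
E
```

```text
[[-0.246, 0.969, 0.026], [0.964, 0.247, -0.1], [-0.104, 0.0, -0.995]]
N 6 row [0.014, 0.01, 0.607, -0.004, -0.199, -0.001]
```

```bash
python3 -m inch '[[[0.015,0.01,0.6,0,-0.2,0,0.9],[0.015,0.01,0.6,0,-0.2,0,0.9],[0.015,0.01,0.6,0,-0.2,0,0.9],[0.015,0.01,0.6,0,-0.2,0,0.9],[0.015,0.01,0.6,0,-0.2,0,0.9],[0.015,0.01,0.6,0,-0.2,0,0.9],[0,0,0,0,0,0,0.9],[0,0,0,0,0,0,0.9],[0,0,0,0,0,0,0.9]]]'|head -4
python3 - <<'E'
from geo import *
p,R=chk(); print('err',R.inv().apply(p-tcp(RN2,ON2,np.r_[C2,.164])),np.degrees((R.inv()*RN2).as_rotvec()))
rows(tcp(RN2,ON2,np.r_[C2,.154]),RN2,3)
E
```

```text
t: 40.85
tool_pos: [0.5059, -0.2029, 0.1664]
tcp_rot: [0.613, 0.788, -0.033, 0.042]
force: [0.0, 0.2, -3.6]
err [-0.0009  0.0007 -0.0025] [-0.0245  0.0968 -0.0718]
N 3 row [0.022, -0.007, 0.138, -0.002, 0.006, -0.005]
```

```bash
python3 -m inch '[[[0.02,-0.01,0.13,0,0.01,0,0.9],[0.02,-0.01,0.12,0,0.01,0,0.9],[0.02,0,0.11,0,0,0,0.9],[0,0,0,0,0,0,0.9],[0,0,0,0,0,0,0.9],[0,0,0,0,0,0,0.9]]]'|head -4
python3 - <<'E'
from geo import *
p,R=chk(); print('err',R.inv().apply(p-tcp(RN2,ON2,np.r_[C2,.154])),np.degrees((R.inv()*RN2).as_rotvec()),r.state()['force'])
E
```

```text
t: 41.35
tool_pos: [0.5045, -0.2022, 0.1545]
tcp_rot: [0.613, 0.788, -0.032, 0.04]
force: [-0.0, -0.3, -4.9]
err [ 0.0003 -0.0006 -0.0007] [-0.0908 -0.0342 -0.0846] [-0.0287 -0.2851 -4.9119]
```

```bash
python3 -m inch '[[[-0.01,0.02,0.04,0,0,0,0.9],[0,0,0.04,0,0,0,0.9],[0,0,0.03,0,0,0,0.9],[0,0,0,0,0,0,0.9],[0,0,0,0,0,0,0.9]]]'|sed -n '2p;4p'
python3 -m inch '[[[0,0,0.02,0,0,0,0.9],[0,0,0,0,0,0,0.9],[0,0,0,0,0,0,0.9]]]'|sed -n '2p;4p'
```

```text
tool_pos: [0.5054, -0.2027, 0.1513]
force: [0.3, -0.8, -4.0]
tool_pos: [0.5054, -0.2027, 0.1509]
force: [-0.6, 0.7, -2.3]
```

```bash
python3 -m inch '[[[0,0,0.02,0,0,0,0.9],[0,0,0.015,0,0,0,0.9],[0,0,0,0,0,0,0.9],[0,0,0,0,0,0,0.9]]]'|sed -n '2p;4p'
```

```text
tool_pos: [0.5054, -0.2027, 0.15]
force: [-1.3, 2.3, 2.1]
```

```bash
python3 -m inch '[[[0,0,0,0,0,0,0.4],[0,0,0,0,0,0,0.4],[0,0,0,0,0,0,0.4],[0,0,-0.2,0,0,0,0.4],[0,0,-0.5,0,0,0,0.4],[0,0,-0.9,0,0,0,0.4],[0,0,-1,0,0,0,0.4],[0,0,-1,0,0,0,0.4],[0,0,-0.6,0,0,0,0.4],[0,0,0,0,0,0,0.4]]]'|head -4
python3 -m inch '[[[0,0,0,0,0,0,0.4],[0,0,0,0,0,0,0.4]]]'|head -2
python3 - <<'E'
from geo import *
np.set_printoptions(precision=4,suppress=True)
img,W=cloud('wrist'); save(img,'w9.png')
b=inb(W,.4,.65,-.32,-.08,.167,.2); print('n2 top',len(b),rect(b),np.median(b[:,2]),plane(b))
d=inb(W,.4,.65,-.32,-.05,.055,.074); print('deck',rect(d),np.median(d[:,2])); print(chk()[0])
E
```

```text
t: 43.18
tool_pos: [0.5052, -0.1913, 0.281]
tcp_rot: [0.613, 0.788, -0.031, 0.045]
force: [0.8, -1.0, 0.5]
t: 43.35
tool_pos: [0.5018, -0.19, 0.2742]
n2 top 4456 (array([ 504.2, -200.5]), array([28.1, 94.9]), 14.0) 0.17864838068680744 [ 0.0008 -0.0124  0.1756]
deck (array([ 526.7, -202. ]), array([160.4, 159.9]), 8.7) 0.06314757594248065
[ 0.5014 -0.1898  0.2734]
```

View pics/w9.png

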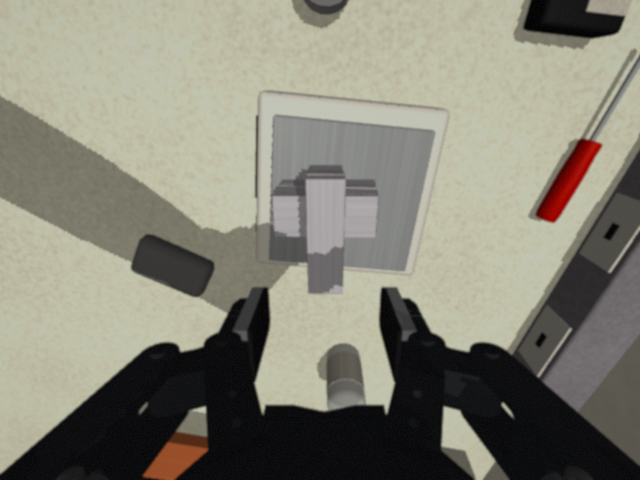

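The finished pile sits at (325,225), with bar 2 aligned on bar 1. Its top is level within 0.7° and centred to under 1 mm of the target. Handing in.

```bash
python3 -c "
from workcell import r
print(r.sign_off())"
```

```text
the job is handed in; nothing more can be done
None
```

The pile is built in the order asked and handed in at about 43 s. It measures level and centred to within about 2 mm, the gripper is clear of it, and I saw nothing around it disturbed.

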